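# Roll the pipe stub into the V-cradle

### The job

Roll the loose steel pipe across the bench by pushing its side gently with the fingertips, up the nearer ramp of the wooden V-cradle and over its lip, so that it comes to rest in the bottom of the V, lying along the groove and sticking out at both ends of the cradle; then back away. Only push it: do not lift or carry the pipe or ram it, and leave the hammer, the glue jar and the flat tin where they are.

Things in the scene. Friction and masses are not known exactly. Their poses are not given: they have to be found in the camera images.
- pipe: Dark steel pipe stub, 42 mm outside diameter, 200 mm long, about 0.5 kg, lying loose on the bench to the left or right of the cradle, its centre 160 to 220 mm from the groove and up to 0.14 rad out of line with it. Origin at its centre (21 mm above the bench at the start); its x axis runs along the pipe. It rolls freely, square to its length, and resists being swung round; y and z turn with it.
- cradle: Pale wooden V-block screwed to the bench, alike on both sides: 100 mm long along its x (the groove), 136 mm across (y), waxed and slippery. On each side a ramp 50 mm long rises from the bench to a lip 10 mm high, then a flat 4 mm wide, then the V falls at 30 degrees from 14 mm off the middle to its bottom, 2 mm above the bench. Origin at bench level under the middle of the groove; z up.
- seat (a point): Where the pipe's centre is when it lies seated in the V, at mid-length of the groove, 26 mm above the bench, straight above the cradle's origin. x runs along the groove, y level and square to it, z up. While crossing a lip the pipe's centre is 31 mm above the bench.
- glue: Glue jar, 72 mm diameter, about 110 mm tall, standing at the left of the work; origin at the centre of its underside. Leave alone.
- tin: Flat metal polish tin, 80 mm diameter, 28 mm tall, at the left of the work; origin at the centre of its underside. Leave alone.
- hammer_mid (a point): Hammer, 270 mm long, lying at the right of the work, pointing away from the robot; a point at about mid-length of it. Leave alone.

How it is judged:
On the way, in this order (a step that is already met when the one before it is completed fails the run):
1. the pipe has really rolled on the bench, not slid: turned by 50 degrees or more (angle between pipe's own z axis and vertical above 0.87 rad and height (world z) of pipe below 0.0235 m), for 0.05 s.
2. the pipe rides on the cradle's ramp (contact force between pipe and cradle above 0.5 N and height (world z) of pipe above 0.0245 m), for 0.02 s.
3. the pipe lies in the bottom of the V (y of pipe in the frame of seat between -0.005 and 0.005 m and z of pipe in the frame of seat between -0.004 and 0.003 m and x of pipe in the frame of seat between -0.045 and 0.045 m and angle between the x axis of pipe and the x axis of seat, either way round below 0.06 rad), for 0.2 s.
At the end, for the whole second after the job is handed in: The pipe rests in the V, released and still: its centre within 5 mm of the bottom of the V across the groove, at seated height (+3/-4 mm), within 45 mm of mid-length along it (so it sticks out at both ends), aligned within 0.06 rad (all of step 3 and linear speed of pipe below 0.01 m/s and contact force between pipe and cradle above 2 N and contact force between pipe and the fingers below 0.1 N); the robot touches nothing.
It fails at once if the pipe is lifted (centre more than 42 mm above the bench) or tipped up on end (height (world z) of pipe above 0.042 m or angle between pipe's own x axis and vertical below 1.3 rad).
It fails at once if the robot rams or presses the pipe with more than 25 N (contact force between pipe and the arm above 25 N or contact force between pipe and the fingers above 25 N).
It fails at once if the hammer, glue jar or tin is moved by more than 20 mm (distance of any of glue, tin, hammer_mid from where it was at the start of the episode above 0.02 m).
It also fails if it takes over 51 s, if anything falls off the work surface, if the arm or the gripper's body presses on something with over 40 N, if the wrist force passes 120 N, or if a joint passes its speed limit or range.

### The arm

A 7-joint arm with a two-finger parallel gripper is mounted at the origin on the work surface. World frame = base frame: x ahead of the robot, y to its left, z up, the work surface at z = 0. Lengths are in m, angles in rad, forces in N, time in s.
With the tool pointing down it reaches from about 0.425 to 0.925 m from the base axis. Payload 6.8 kg.
Tool frame: the origin (TCP) lies at the very end of the fingers, on their centre line; the grasp point (between the pads) lies 19 mm behind it; z points along the fingers, y is the line along which they close (so a half turn about z gives the same grasp; the last joint's range is limited). The gripper opens to 85 mm and grips with 20 to 120 N. Pads are 22 mm wide; open, the fingers measure 114 mm over their backs; the gripper's body (76 mm by 85 mm) begins 54 mm behind the grasp point. The pads swing forward as they close: fully open they stand 13 mm farther back than shut.
Start: joints at [1.142, 0.477, 0.022, 1.555, -0.011, 1.109, -0.083], TCP at [0.213, -0.641, 0.231] pointing down, gripper open.
Joint ranges: [-2.96, 2.96], [-0.34, 2.1], [-1.41, 1.46], [0.24, 2.44], [-1.37, 4.51], [0.17, 1.92], [-2.96, 2.96]. Speed limits (rad/s): [2.39, 2.39, 3.14, 3.14, 3.14, 3.14, 3.14].

### API

Orientations are given as a unit quaternion [w, x, y, z].
In Python, from station import bot gives the robot as it stands.
- The arm moves only by the tool apply_moves, never from a script. Its argument "deltas" is a list of rows, each a list of 3 entries, a list of its own where there are three numbers: the closure, from 0 (fully open) to 1 (shut), then the shift along the tool's x, y, z in units of 0.2 m (1.0 is 0.2 m), then the turn about the tool's z in units of 2 pi rad (1.0 is 2 pi rad). A call has 1 to 12 rows; each row is the pose to reach, as a shift and turn from the pose commanded when the call began, along the tool's axes at that moment, turning the shorter way round; what a row does not reach only later rows make up. A row lasts 1/10 s, in which the tool goes at most 50 mm and 8.59 degrees, less where a joint would pass 70% of its speed; a pose out of reach is approached as far as the arm can. A call with a number of a shift or a turn outside -1 to 1 is refused whole. A call with a gripper value outside its range is refused whole. The fingers move at their own pace and stop on an object; "squeeze" is the grip in N (left out, the last holds). Time passes only in rows, so rows that repeat a pose let the fingers close. It gives the time, the measured TCP pose, the force, the opening and the grip force at its end, in the units of the state.
- bot.get_obs(): the state, without advancing time (a new reading comes with each control period).
- bot.read_camera(name): name is "side" or "top"; returns a dict with "color" (400x640x3 uint8, red, green, blue), "intrinsics" (3x3 intrinsics, pixels), "k1" (the pictures are not rectified: a ray, as slopes to the right and down, at radius r is drawn at 1 + k1 r^2 times it, then the intrinsics apply), "pose" (4x4, takes a point from camera to world coordinates). Camera axes: x right, y down, z forward; pixel columns grow to the right and rows downward; lengths in m; the calibration is good to about 2 mm. A picture is of the moment at which its call begins. There is no depth.
- bot.hand_in(): hands the job in; it is judged then, once.
Trained networks look in a picture, given as the dict that the camera call returned (one of the last four; its "shot" number tells which), for a name from the list of things; names that differ only in an ending like _2 or _b are one class to them, and where a whole thing is asked for, a point or a joint stands for the part that bears it (a point fixed in the world has none). Each returns a list of dicts, best first, with "confidence" (0 to 1); they miss things now and then, are a little off and sometimes report something else, mostly with a low value. They report only what shows in the picture. A call takes as long as a camera call.
- bot.look_for(picture, target): "point" ([x, y, z] in m, in world coordinates, good to about 4 mm: the middle of the surface that is visible of it).
The state is a dict: "t": time; "q": joint angles; "joint_vel": joint speeds; "joint_torque": joint torques, N m; "eef_pos": TCP position; "tool_rot": TCP orientation; "contact_force": force on the tool from outside, world axes, zero at the start; "torque": the same for the moment, N m; "gripper_width": opening from 0.0 (shut) to 1.0 (fully open); "grasp_force": force on a finger pad.
Only numpy, scipy, OpenCV 4.12 (cv2) and the standard library are available. Lean on these libraries where they do the work, as an engineer would, in place of code of your own. Each camera call takes 0.05 s, during which the arm holds its last target. There are 200 camera calls.

## Working session

There is one attempt and no reset: what is moved stays moved. The work goes in short steps, Python scripts to look and compute and a tool call to move; the robot and the scene stay as the last step left them, time stands still between calls to the robot, and variables do not carry over. Pictures are saved under pics/ and viewed, at most 10 in all, crops included, and the job is handed in when it is done.

Besides the shell and the picture viewer there is one more tool, called after ">>>" as name([rows], argument=value, ...), one row to a line, values as JSON. apply_moves: Moves the arm, as the interface text tells. Its arguments: {"type":"object","properties":{"deltas":{"type":"array","items":{"type":"array"}},"squeeze":{"type":"number"}},"required":["deltas"]}

```bash
mkdir -p pics; python3 - <<'E'
from station import bot
import cv2
o=bot.get_obs();print(o['t'],o['eef_pos'],o['tool_rot'],o['gripper_width'])
for n in['top','side']:
    p=bot.read_camera(n);cv2.imwrite(f'pics/{n}0.png',p['color'][:,:,::-1])
    print(n,p['intrinsics'],p['k1'],p['pose'])
    for t in['pipe','cradle','seat','glue','tin','hammer_mid']:
        try:print(t,[(d['point'],d['confidence']) for d in bot.look_for(p,t)[:2]])
        except Exception as e:print(t,e)
print(bot.get_obs()['t'])
E
```

```text
0.0 [ 0.21263602 -0.64000733  0.23033166] [-8.85424630e-04  9.87163353e-01  1.59711261e-01 -2.08660497e-04] 0.9938835191867501
top [[433.08292525   0.         326.20447936]
 [  0.         433.08292525 202.42655418]
 [  0.           0.           1.        ]] 0.026787419047804812 [[ 9.05173158e-04 -9.98499507e-01  5.47532159e-02  4.46521257e-01]
 [-9.99991626e-01 -6.85281087e-04  4.03469909e-03 -2.25714131e-02]
 [-3.99112371e-03 -5.47564095e-02 -9.98491766e-01  1.32665629e+00]
 [ 0.00000000e+00  0.00000000e+00  0.00000000e+00  1.00000000e+00]]
pipe []
cradle [([0.5366, -0.068, 0.0111], 0.61)]
seat [([0.5334, -0.0677, 0.0053], 0.58)]
glue [([0.4362, 0.3338, 0.1077], 0.74)]
tin [([0.6067, 0.3981, 0.0291], 0.6)]
hammer_mid [([0.5527, -0.4172, 0.02], 0.86)]
side [[439.95567913   0.         323.34108541]
 [  0.         439.95567913 198.06634047]
 [  0.           0.           1.        ]] -0.005852318290116882 [[-0.90161255 -0.20657147  0.38003032  0.04319892]
 [-0.43243871  0.44991798 -0.78139015  0.97836084]
 [-0.00956957 -0.86885099 -0.4949812   0.69826021]
 [ 0.          0.          0.          1.        ]]
pipe [([0.5547, 0.116, 0.0317], 0.95), ([0.5344, -0.0471, 0.0034], 0.32)]
cradle [([0.538, -0.0492, 0.0068], 0.69), ([0.4247, 0.3672, 0.0771], 0.36)]
seat [([0.5347, -0.0476, 0.0029], 0.98)]
glue [([0.4273, 0.367, 0.0761], 0.9)]
tin [([0.5947, 0.4147, 0.0288], 0.63)]
hammer_mid [([0.5306, -0.4043, 0.0213], 0.97)]
0.7
```

View pics/top0.png

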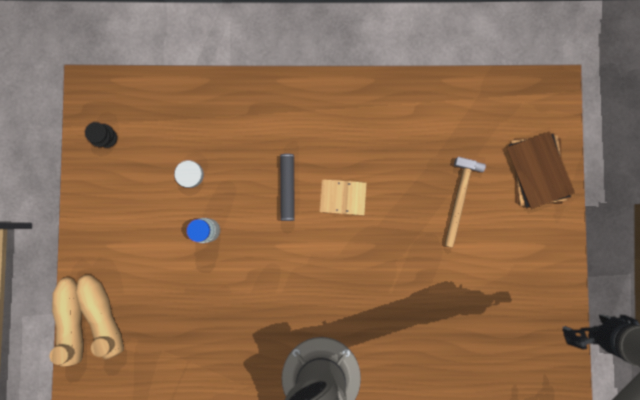

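View pics/side0.png

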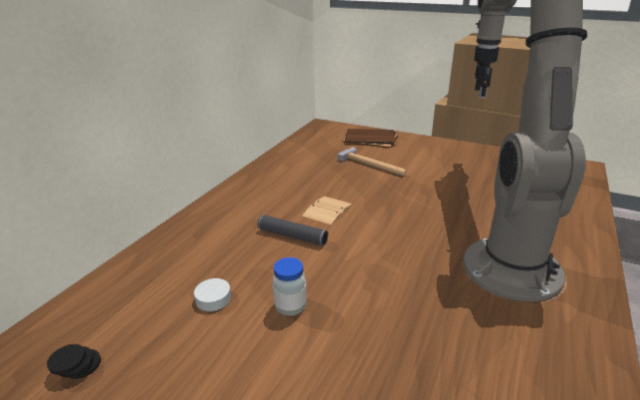

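The top view shows the pipe at about (287,187), upright in the picture, to the left (+y) of the cradle at (343,197), which is slightly tilted. Nothing stands between them. In the side view the pipe is at (292,230), with the cradle behind it at (327,209). Next I'll fit both outlines.

```bash
cat > h.py <<'E'
import numpy as np,cv2
from station import bot
def ray(p,uv):
    K=p['intrinsics'];k=p['k1'];uv=np.atleast_2d(uv).astype(float)
    d=(uv-K[:2,2])/[K[0,0],K[1,1]];s=d.copy()
    for _ in range(8): s=d/(1+k*(s**2).sum(1,keepdims=True))
    return np.c_[s,np.ones(len(s))]@p['pose'][:3,:3].T
def plane(p,uv,z):
    r=ray(p,uv);o=p['pose'][:3,3];return (o+r*((z-o[2])/r[:,2])[:,None])[:,:2]
def proj(p,X):
    c=(np.atleast_2d(X)-p['pose'][:3,3])@p['pose'][:3,:3];s=c[:,:2]/c[:,2:]
    return s*(1+p['k1']*(s**2).sum(1,keepdims=True))*p['intrinsics'][0,0]+p['intrinsics'][:2,2]
def blob(m,near):
    n,l,st,c=cv2.connectedComponentsWithStats(m.astype(np.uint8))
    ok=[i for i in range(1,n) if st[i,4]>150];i=min(ok,key=lambda i:np.linalg.norm(c[i]-near))
    return l==i
def rect(p,m,z):
    v,u=np.nonzero(m);xy=plane(p,np.c_[u,v],z)
    (c,s,a)=cv2.minAreaRect((xy*1000).astype(np.float32))
    d=np.linalg.eigh(np.cov(xy.T))[1][:,1]
    return np.array(c)/1000,s,a,xy.mean(0),np.arctan2(d[1],d[0])
def pipe(p,near,z=0.021):
    c=p['color'].astype(int);m=(c.max(2)<105)&(c.max(2)-c.min(2)<25)
    return rect(p,blob(m,near),z)
def cradle(p,near,z=0.006):
    c=p['color'].astype(int);m=(c[...,2]>100)&(c[...,0]>190)&(c[...,0]-c[...,2]>35)
    return rect(p,blob(m,near),z)
E
python3 - <<'E'
from h import *
p=bot.read_camera('top');s=bot.read_camera('side')
print(pipe(p,(287,187)));print(cradle(p,(343,197)))
print(pipe(s,(292,230)));print(cradle(s,(327,209)))
c=p['color'];print(c[187,287],c[197,330],c[197,310])
x=[cv2.resize(c[140:240,260:400],None,fx=5,fy=5,interpolation=cv2.INTER_CUBIC)]
cv2.imwrite('pics/crop.png',x[0][:,:,::-1])
# pipe height: side pixel vs top pixel two-view triangulation of blob centres
E
```

```text
(array([0.56515259, 0.10293629]), (194.4119110107422, 39.473506927490234), 0.2840535044670105, array([0.56671481, 0.10194378]), np.float64(-3.127653838129149))
(array([ 0.53628168, -0.06838119]), (135.40582275390625, 100.30260467529297), 85.60244750976562, array([ 0.53608696, -0.06810485]), np.float64(1.4849427977962124))
(array([0.56829181, 0.10421684]), (220.8965301513672, 68.24100494384766), 0.8069369196891785, array([0.56474632, 0.10484459]), np.float64(3.1120825599735893))
(array([ 0.53897766, -0.05847354]), (135.59884643554688, 103.27172088623047), 86.20536804199219, array([ 0.53838853, -0.05520058]), np.float64(1.5168748385269681))
[91 92 98] [222 182 125] [164 111  65]
```

View pics/crop.png

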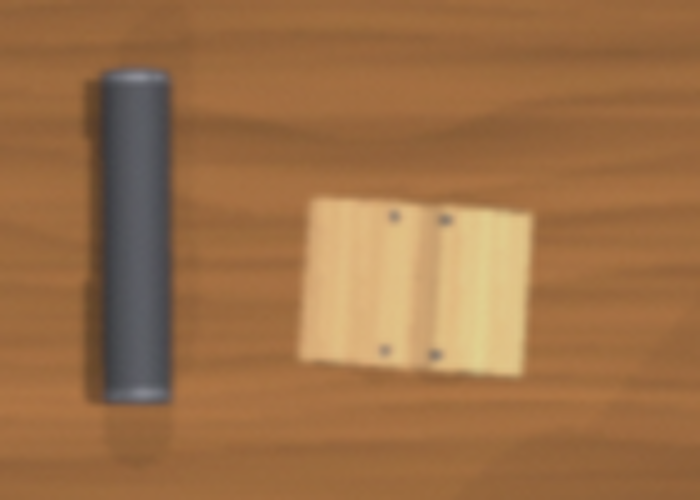

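The crop shows the pipe centred at about (136,235) and the cradle at (415,285), with its groove tilted about 4.4°. In world coordinates:
- **Cradle:** (0.536,-0.068), yaw -0.077.
- **Pipe:** (0.566,0.102), yaw about +0.01.

I'll go round to the pipe's +y side with the open fingers in line with the groove, so the two tips square the pipe up as they push.

>>> apply_moves([
  [0, [0.22, -0.06, 0], -0.02],
  [0, [0.44, -0.12, 0], -0.04],
  [0, [0.65, -0.18, 0], -0.06],
  [0, [0.87, -0.24, 0], -0.085],
  [0, [0.87, -0.24, 0], -0.11],
  [0, [0.87, -0.24, 0], -0.13],
  [0, [0.87, -0.24, 0], -0.155],
  [0, [0.87, -0.24, 0], -0.175],
  [0, [0.87, -0.24, 0], -0.187],
  [0, [0.87, -0.24, 0], -0.187],
])

```text
t: 1.8
eef_pos: [0.3627, -0.5403, 0.2313]
tool_rot: [0.0, 0.733, 0.68, 0.0]
contact_force: [1.0, 1.3, 0.0]
gripper_width: 1.0
grasp_force: 0.0
```

>>> apply_moves([
  [0, [0.18, 0.14, 0], 0],
  [0, [0.36, 0.28, 0], 0],
  [0, [0.54, 0.42, 0], 0],
  [0, [0.72, 0.56, 0], 0],
  [0, [0.9, 0.7, 0], 0],
  [0, [0.98, 0.77, 0], 0],
])

```text
t: 2.4
eef_pos: [0.5346, -0.3511, 0.2317]
tool_rot: [-0.0, 0.732, 0.681, 0.001]
contact_force: [0.1, 0.5, 0.3]
gripper_width: 0.999
grasp_force: 0.0
```

>>> apply_moves([
  [0, [0.2, 0, 0], 0],
  [0, [0.4, 0, 0], 0],
  [0, [0.6, 0, 0], 0],
  [0, [0.8, 0, 0], 0],
  [0, [0.9, 0, 0], 0],
])

```text
t: 2.9
eef_pos: [0.5451, -0.1723, 0.2317]
tool_rot: [-0.0, 0.732, 0.681, 0.001]
contact_force: [-0.5, -0.6, 0.6]
gripper_width: 0.997
grasp_force: 0.0
```

>>> apply_moves([
  [0, [0.2, 0, 0], 0],
  [0, [0.4, 0, 0], 0],
  [0, [0.6, 0, 0], 0],
  [0, [0.8, 0, 0], 0],
  [0, [0.9, 0, 0], 0],
])

```text
t: 3.4
eef_pos: [0.5581, 0.0072, 0.2318]
tool_rot: [-0.0, 0.732, 0.681, 0.001]
contact_force: [0.2, 0.6, -0.2]
gripper_width: 1.002
grasp_force: 0.0
```

>>> apply_moves([
  [0, [0.2, 0, 0], 0],
  [0, [0.4, 0, 0], 0],
  [0, [0.6, 0, 0], 0],
  [0, [0.8, 0, 0], 0],
  [0, [0.9, 0, 0], 0],
  [0, [0.9, 0, 0], 0],
])

```text
t: 4.0
eef_pos: [0.5709, 0.1868, 0.2315]
tool_rot: [-0.001, 0.732, 0.681, 0.001]
contact_force: [-0.8, -0.0, -0.2]
gripper_width: 0.998
grasp_force: 0.0
```

>>> apply_moves([
  [0, [0, 0, 0.2], 0],
  [0, [0, 0, 0.4], 0],
  [0, [0, 0, 0.6], 0],
  [0, [0, 0, 0.75], 0],
  [0, [0, 0, 0.9], 0],
  [0, [0, 0, 0.95], 0],
  [0, [0, 0, 1], 0],
])

```text
t: 4.7
eef_pos: [0.5719, 0.1813, 0.031]
tool_rot: [0.0, 0.734, 0.679, -0.0]
contact_force: [0.0, 0.3, 0.4]
gripper_width: 1.003
grasp_force: 0.0
```

>>> apply_moves([
  [0, [0, 0, 0.05], 0],
  [0, [0, 0, 0.1], 0],
  [0, [0, 0, 0.1], 0],
])

```text
t: 5.0
eef_pos: [0.5713, 0.1819, 0.0106]
tool_rot: [-0.0, 0.733, 0.68, -0.0]
contact_force: [0.2, -0.2, 0.4]
gripper_width: 0.999
grasp_force: 0.0
```

```bash
python3 - <<'E'
from h import *
s=bot.read_camera('side');p=bot.read_camera('top')
c=s['color'];print(bot.get_obs()['eef_pos'],bot.get_obs()['contact_force'])
print(pipe(p,(287,187)))
print(proj(s,bot.get_obs()['eef_pos']))
a=cv2.resize(c[140:270,200:370],None,fx=4,fy=4,interpolation=cv2.INTER_CUBIC)
cv2.imwrite('pics/s1.png',a[:,:,::-1])
E
```

```text
[0.57187882 0.18234049 0.01166422] [-0.32713483  0.246698   -0.07512123]
(array([0.30963687, 0.0800551 ]), (795.122314453125, 242.14657592773438), 15.794209480285645, array([0.30894312, 0.0949238 ]), np.float64(-2.91124298039475))
[[275.7247645 246.9430445]]
```

View pics/s1.png

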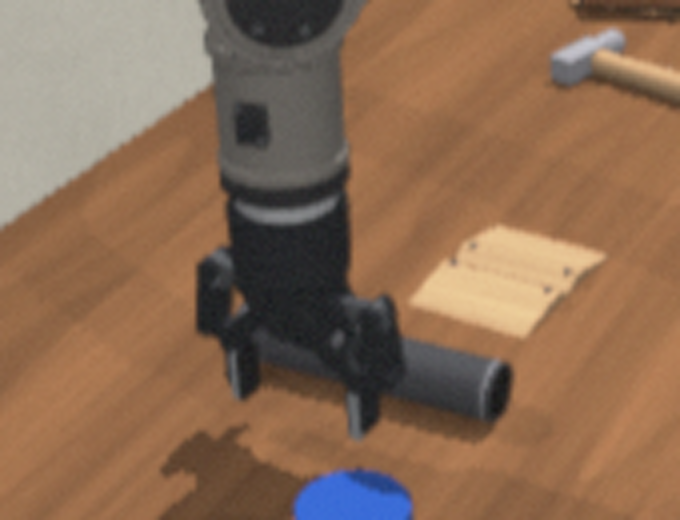

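The two fingertips sit at crop (243,397) and (357,435). They are a few pixels above the projected TCP, so the open fingers do stand back, and I can go lower.

>>> apply_moves([
  [0, [0, 0, 0.02], 0],
  [0, [0, 0, 0.04], 0],
  [0, [-0.03, 0, 0.04], 0],
  [0, [-0.06, 0, 0.04], 0],
  [0, [-0.09, 0, 0.04], 0],
  [0, [-0.11, 0, 0.04], 0],
  [0, [-0.13, 0, 0.04], 0],
  [0, [-0.15, 0, 0.04], 0],
  [0, [-0.165, 0, 0.04], 0],
])

```text
t: 6.0
eef_pos: [0.5692, 0.1489, 0.0033]
tool_rot: [0.0, 0.733, 0.68, 0.0]
contact_force: [1.0, 0.1, -0.0]
gripper_width: 0.999
grasp_force: 0.0
```

>>> apply_moves([
  [0, [-0.01, 0, 0], 0],
  [0, [-0.02, 0, 0], 0],
  [0, [-0.03, 0, 0], 0],
  [0, [-0.04, 0, 0], 0],
  [0, [-0.05, 0, 0], 0],
  [0, [-0.06, 0, 0], 0],
  [0, [-0.07, 0, 0], 0],
  [0, [-0.08, 0, 0], 0],
  [0, [-0.09, 0, 0], 0],
  [0, [-0.1, 0, 0], 0],
  [0, [-0.11, 0, 0], 0],
  [0, [-0.12, 0, 0], 0],
])

```text
t: 7.2
eef_pos: [0.5673, 0.1252, 0.0033]
tool_rot: [0.0, 0.733, 0.68, -0.0]
contact_force: [-0.6, 0.5, 0.3]
gripper_width: 0.997
grasp_force: 0.1
```

```bash
python3 - <<'E'
from h import *
s=bot.read_camera('side');p=bot.read_camera('top')
o=bot.get_obs();print(o['t'],o['eef_pos'],o['contact_force'])
print([(d['point'],d['confidence']) for q in (s,p) for d in bot.look_for(q,'pipe')])
a=cv2.resize(s['color'][140:270,200:370],None,fx=3,fy=3,interpolation=cv2.INTER_CUBIC)
b=cv2.resize(p['color'][130:260,250:400],None,fx=3,fy=3,interpolation=cv2.INTER_CUBIC)[:390]
b=cv2.resize(p['color'][130:260,290-60:290+35],None,fx=3,fy=3,interpolation=cv2.INTER_CUBIC)
cv2.imwrite('pics/s2.png',np.hstack([a,b])[:,:,::-1])
E
```

```text
7.3 [0.56728205 0.12483617 0.00324331] [-0.3222242  -0.18888194 -1.69365906]
[([0.5529, 0.1019, 0.0283], 0.79), ([0.629, 0.0792, 0.0391], 0.8)]
```

View pics/s2.png

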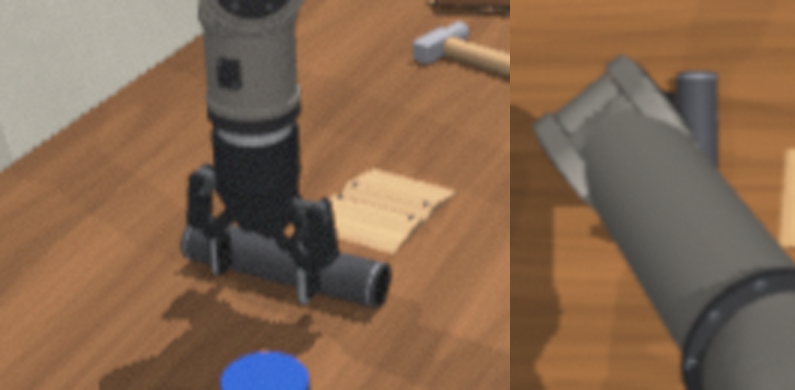

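The fingertips are touching the pipe's left side (crop about (215,265) and (305,295)), and it is starting to roll. I'll carry on.

>>> apply_moves([
  [0, [-0.015, 0, 0], 0],
  [0, [-0.03, 0, 0], 0],
  [0, [-0.045, 0, 0], 0],
  [0, [-0.06, 0, 0], 0],
  [0, [-0.075, 0, 0], 0],
  [0, [-0.09, 0, 0], 0],
  [0, [-0.105, 0, 0], 0],
  [0, [-0.12, 0, 0], 0],
  [0, [-0.135, 0, 0], 0],
  [0, [-0.15, 0, 0], 0],
  [0, [-0.165, 0, 0], 0],
  [0, [-0.18, 0, 0], 0],
])

```text
t: 8.6
eef_pos: [0.5646, 0.0892, 0.0033]
tool_rot: [0.0, 0.733, 0.68, 0.0]
contact_force: [-0.6, 0.7, 0.5]
gripper_width: 1.002
grasp_force: 0.1
```

>>> apply_moves([
  [0, [-0.015, 0, 0], 0],
  [0, [-0.03, 0, 0], 0],
  [0, [-0.045, 0, 0], 0],
  [0, [-0.06, 0, 0], 0],
  [0, [-0.075, 0, 0], 0],
  [0, [-0.09, 0, 0], 0],
  [0, [-0.105, 0, 0], 0],
  [0, [-0.12, 0, 0], 0],
  [0, [-0.13, 0, 0], 0],
  [0, [-0.14, 0, 0], 0],
  [0, [-0.145, 0, 0], 0],
  [0, [-0.15, 0, 0], 0],
])

```text
t: 9.8
eef_pos: [0.5624, 0.0595, 0.0033]
tool_rot: [0.0, 0.733, 0.68, 0.0]
contact_force: [0.5, 0.2, 0.8]
gripper_width: 1.003
grasp_force: 0.0
```

```bash
python3 - <<'E'
from h import *
s=bot.read_camera('side');p=bot.read_camera('top')
o=bot.get_obs();print(o['t'],o['eef_pos'],o['contact_force'])
print([(d['point'],d['confidence']) for q in (s,p) for d in bot.look_for(q,'pipe')])
a=cv2.resize(s['color'][140:270,220:390],None,fx=3,fy=3,interpolation=cv2.INTER_CUBIC)
b=cv2.resize(p['color'][130:260,280:375],None,fx=3,fy=3,interpolation=cv2.INTER_CUBIC)
cv2.imwrite('pics/s3.png',np.hstack([a,b])[:,:,::-1])
E
```

```text
9.9 [0.56239151 0.05939942 0.00329894] [ 0.16611556 -0.23582521 -0.79032252]
[([0.5536, 0.0383, 0.0281], 0.6), ([0.6422, 0.0125, 0.0397], 0.68)]
```

View pics/s3.png

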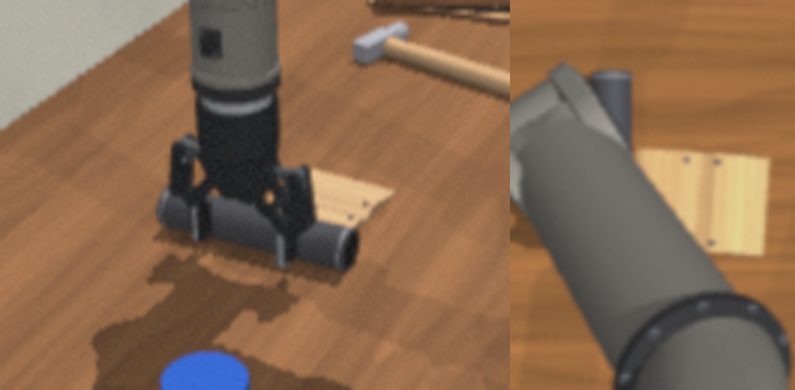

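The pipe is in line with the cradle and about 30 mm from its ramp, with both fingertips still behind it. Next it goes slowly up the ramp.

>>> apply_moves([
  [0, [-0.012, 0, 0], 0],
  [0, [-0.024, 0, 0], 0],
  [0, [-0.036, 0, 0], 0],
  [0, [-0.048, 0, 0], 0],
  [0, [-0.06, 0, 0], 0],
  [0, [-0.072, 0, 0], 0],
  [0, [-0.084, 0, 0], 0],
  [0, [-0.096, 0, 0], 0],
  [0, [-0.108, 0, 0], 0],
  [0, [-0.12, 0, 0], 0],
  [0, [-0.132, 0, 0], 0],
  [0, [-0.144, 0, 0], 0],
])

```text
t: 11.2
eef_pos: [0.5603, 0.031, 0.0034]
tool_rot: [-0.0, 0.733, 0.68, 0.0]
contact_force: [-0.0, 2.4, 1.9]
gripper_width: 1.004
grasp_force: 1.2
```

>>> apply_moves([
  [0, [-0.012, 0, 0], 0],
  [0, [-0.024, 0, 0], 0],
  [0, [-0.036, 0, 0], 0],
  [0, [-0.048, 0, 0], 0],
  [0, [-0.06, 0, 0], 0],
  [0, [-0.072, 0, 0], 0],
  [0, [-0.084, 0, 0], 0],
  [0, [-0.096, 0, 0], 0],
  [0, [-0.108, 0, 0], 0],
  [0, [-0.12, 0, 0], 0],
  [0, [-0.132, 0, 0], 0],
  [0, [-0.144, 0, 0], 0],
])

```text
t: 12.4
eef_pos: [0.5581, 0.0019, 0.0033]
tool_rot: [0.0, 0.733, 0.68, 0.0]
contact_force: [0.2, 1.7, 1.1]
gripper_width: 1.001
grasp_force: 1.2
```

```bash
python3 - <<'E'
from h import *
s=bot.read_camera('side');p=bot.read_camera('top')
o=bot.get_obs();print(o['t'],o['eef_pos'],o['contact_force'])
a=cv2.resize(s['color'][140:270,220:390],None,fx=3,fy=3,interpolation=cv2.INTER_CUBIC)
b=cv2.resize(p['color'][130:260,280:375],None,fx=3,fy=3,interpolation=cv2.INTER_CUBIC)
cv2.imwrite('pics/s4.png',np.hstack([a,b])[:,:,::-1])
E
```

```text
12.5 [0.55795526 0.00132194 0.0032235 ] [ 0.22863073  0.88791    -1.09170238]
```

View pics/s4.png

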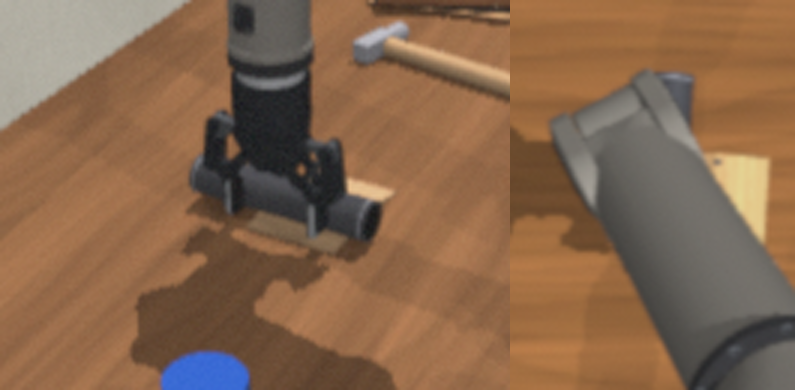

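The pipe is partway up the ramp, with the cradle showing under and behind it. It is aligned and the push is about 2 N. Now I'll take it over the lip.

>>> apply_moves([
  [0, [-0.012, 0, 0], 0],
  [0, [-0.024, 0, 0], 0],
  [0, [-0.036, 0, 0], 0],
  [0, [-0.048, 0, 0], 0],
  [0, [-0.06, 0, 0], 0],
  [0, [-0.072, 0, 0], 0],
  [0, [-0.084, 0, 0], 0],
  [0, [-0.094, 0, 0], 0],
  [0, [-0.104, 0, 0], 0],
  [0, [-0.114, 0, 0], 0],
  [0, [-0.124, 0, 0], 0],
  [0, [-0.134, 0, 0], 0],
])

```text
t: 13.7
eef_pos: [0.556, -0.025, 0.0033]
tool_rot: [0.0, 0.733, 0.68, -0.0]
contact_force: [0.5, -0.1, 0.4]
gripper_width: 0.999
grasp_force: 0.0
```

```bash
python3 - <<'E'
from h import *
s=bot.read_camera('side');p=bot.read_camera('top')
o=bot.get_obs();print(o['t'],o['eef_pos'],o['contact_force'],o['grasp_force'])
a=cv2.resize(s['color'][140:270,220:390],None,fx=3,fy=3,interpolation=cv2.INTER_CUBIC)
b=cv2.resize(p['color'][130:260,280:375],None,fx=3,fy=3,interpolation=cv2.INTER_CUBIC)
cv2.imwrite('pics/s5.png',np.hstack([a,b])[:,:,::-1])
E
```

```text
13.8 [ 0.55597369 -0.02513444  0.00325741] [-0.13601833 -0.40623782 -0.53975061] 0.0
```

View pics/s5.png

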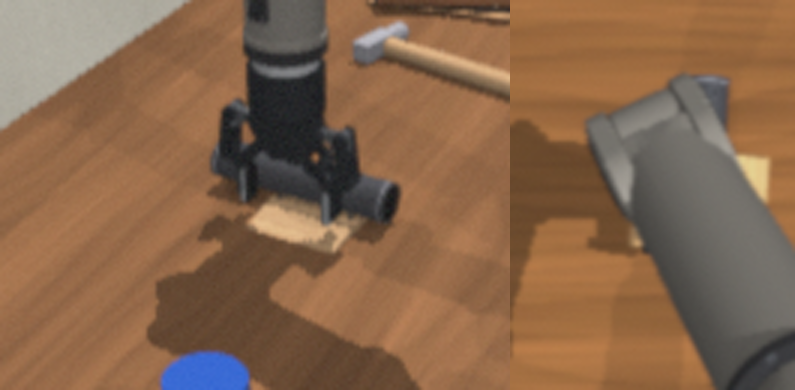

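The push force is zero and the pipe has moved ahead of the fingertips, so it has dropped into the V. I'll back away and check.

>>> apply_moves([
  [0, [0.03, 0, 0], 0],
  [0, [0.08, 0, 0], 0],
  [0, [0.15, 0, 0], 0],
  [0, [0.25, 0, 0], 0],
  [0, [0.4, 0, -0.1], 0],
  [0, [0.6, 0, -0.25], 0],
  [0, [0.8, 0, -0.4], 0],
  [0, [0.95, 0, -0.6], 0],
  [0, [0.95, 0, -0.8], 0],
  [0, [0.95, 0, -0.95], 0],
  [0, [0.95, 0, -0.95], 0],
])

```text
t: 14.9
eef_pos: [0.5723, 0.1685, 0.1983]
tool_rot: [0.002, 0.732, 0.681, 0.004]
contact_force: [0.7, 0.6, 0.3]
gripper_width: 0.999
grasp_force: 0.0
```

>>> apply_moves([
  [0, [0.2, 0, 0], 0],
  [0, [0.4, 0, 0], 0],
  [0, [0.6, 0, 0], 0],
  [0, [0.7, 0, 0], 0],
  [0, [0.7, 0, 0], 0],
])

```text
t: 15.4
eef_pos: [0.5783, 0.3103, 0.1925]
tool_rot: [-0.002, 0.731, 0.683, 0.0]
contact_force: [-0.6, 0.4, -0.3]
gripper_width: 0.997
grasp_force: 0.0
```

```bash
python3 - <<'E'
from h import *
s=bot.read_camera('side');p=bot.read_camera('top')
o=bot.get_obs();print(o['t'],o['eef_pos'],o['contact_force'])
print([(d['point'],d['confidence']) for q in (s,p) for d in bot.look_for(q,'pipe')])
r=pipe(p,(343,190),.026);d=r[0]-[.5363,-.0684];print(r,'along',d@[.997,-.076],'across',d@[.076,.997])
a=cv2.resize(s['color'][140:270,220:390],None,fx=3,fy=3,interpolation=cv2.INTER_CUBIC)
b=cv2.resize(p['color'][130:260,295:390],None,fx=3,fy=3,interpolation=cv2.INTER_CUBIC)
cv2.imwrite('pics/s6.png',np.hstack([a,b])[:,:,::-1])
E
```

```text
15.5 [0.57983238 0.30517112 0.19235022] [ 0.59505563 -0.60570635  0.10616568]
[([0.5512, -0.0557, 0.0371], 0.69), ([0.5609, -0.0675, 0.0444], 0.89)]
(array([ 0.55934973, -0.06872927]), (39.34864044189453, 196.79574584960938), 85.90817260742188, array([ 0.56121445, -0.06830639]), np.float64(3.0654846636660644)) along 0.023005606842041042 across 0.0014234964675903352
```

View pics/s6.png

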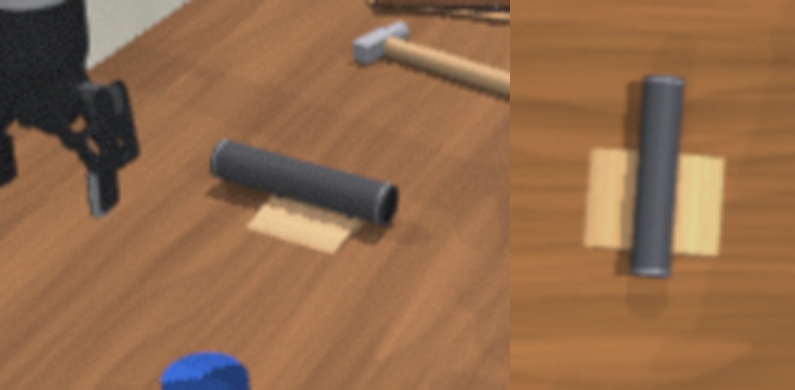

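The pipe lies along the groove in the bottom of the V: 23 mm off mid-length, about 1 mm across, aligned, and sticking out at both ends. I'm handing in.

```bash
python3 -c "
from station import bot
print(bot.hand_in())"
```

```text
the job is handed in; nothing more can be done
None
```

I rolled the pipe up the nearer ramp and over the lip. It rests in the bottom of the V (about 1 mm across, 23 mm off mid-length, sticking out at both ends), the arm is clear, and the job was handed in at about 15.5 s; no verdict was returned.

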